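# Stack the tube tray on the socketed crate

## Task

Pick up the red tray of cardboard tubes by its handle and stack it on the green crate so that all four of its lugs drop into the corner sockets of the blue collar and it sits fully home, level and flat on the collar; the sockets are not exactly where the crate's pose says, so feel for them gently and never force it. Keep the tray upright, let go of it at the end, and leave the tape roll, wire spool and paste tin alone.

Things in the scene. Friction and masses are not known exactly. Their poses are not given: they have to be found in the camera images.
- upper_tray: Loose red open tray, 220 (x) x 160 (y) mm, 0.4 to 0.65 kg with its tubes. Origin: its centre at the level of the lug tips (z = 0 standing on the bench), z up. Under it four yellow round lugs at x = +-94, y = +-64 mm, 14 mm long, 13 mm in diameter, tapering over the last 4 mm to 12 mm at the tip. Flat underside at z = 14 mm, wall tops at 64 mm. Tubes are fixed inside, tops at z = 50 mm.
- tray_handle (a point): Middle of the tray's handle, 107 mm above the tray's origin: a black bar along the tray's x, 128 mm long, 12 mm thick (y), 20 mm high (z = 97 to 117 mm), on steel posts at x = +-58 mm. Beside and below the bar there is free space down to the wall tops. Grip it firmly in the middle from above, closing along the tray's y. Axes as the tray's.
- lower_crate: Green crate clamped to the bench, 206 (x) x 146 (y) x 90 mm high; origin at the centre of its underside, z up. On rubber pads on its rim sits a blue collar, 236 x 176 mm, with four sockets; it gives 1 mm down per 6 N. The tray goes on either way round (half turn). Lug tips resting on the unloaded collar: tray's origin 106 mm above the crate's; fully home: 92 mm (1 mm less under its weight). Tray pressing or knocking on the collar: never over 25 N.
- collar_nominal (a point): Where the middle of the collar's flat top would be if centred on the crate: 106 mm over the crate's origin, crate's axes. Sockets 15.5 x 15.5 mm, 16 mm deep, at x = +-94, y = +-64 mm from the collar's real middle, 16 mm of flat land around each. The real collar sits up to 7 mm off along the crate's x and also along its y, not turned, differently each time, unmeasured here, and jammed there.
- tape_roll: Bystander: yellow roll of tape lying flat, 90 mm in diameter, 30 mm high, hole 68 mm; origin at the centre of its underside.
- wire_spool: Bystander: spool of green wire with black flanges, 110 mm in diameter, 72 mm high; origin at the centre of its underside.
- paste_tin: Bystander: open aluminium tin, 80 mm in diameter, 60 mm high; origin at the centre of its underside.

How it is judged:
By the outcome, as a careful person would: the job done as asked, in the order asked, and still so for the second after the job is handed in, with the robot touching nothing.
It also fails if it takes over 72 s, if anything falls off the work surface, if the arm or the gripper's body presses on something with over 40 N, if the wrist force passes 120 N, or if a joint passes its speed limit or range.

## Robot

A 7-joint arm with a two-finger parallel gripper is mounted at the origin on the work surface. World frame = base frame: x ahead of the robot, y to its left, z up, the work surface at z = 0. Lengths are in mm, angles in rad, forces in N, time in s.
With the tool pointing down it reaches from about 425 to 875 mm from the base axis. Payload 8.4 kg.
Tool frame: the origin (TCP) lies on the centre line of the jaws, within the pads' length; the fingertips stand 11 mm ahead of it and the grasp point (between the pads) lies 8 mm behind it; z points along the fingers, y is the line along which they close (so a half turn about z gives the same grasp; the last joint's range is limited). The gripper opens to 85 mm and grips with 20 to 120 N. Pads are 22 mm wide; open, the fingers measure 114 mm over their backs; the gripper's body (76 mm by 85 mm) begins 54 mm behind the grasp point. The pads swing forward as they close: fully open they stand 13 mm farther back than shut.
Start: joints at [1.042, 0.333, 0.04, 1.465, -0.013, 1.343, -0.059], TCP at [270.823, -590.862, 209.408] pointing down, gripper open.
Joint ranges: [-2.58, 2.58], [-0.38, 2.09], [-1.3, 1.39], [0.25, 2.4], [-1.5, 4.64], [0.08, 2.09], [-2.65, 2.65]. Speed limits (rad/s): [2.22, 2.22, 2.79, 2.79, 3.14, 3.14, 3.14].

## Interface

Orientations are given as [roll, pitch, yaw] about the fixed x, y, z axes, in that order (R = Rz(yaw) Ry(pitch) Rx(roll)).
In Python, from rig import r, vision gives the robot as it stands.
- The arm moves only by the tool jog_arm, never from a script. Its arguments are lists of equal length, an entry for each row: "jaw": the gripper's target within -1 to 1 (fully open at 1, half-way at 0, shut at -1); "translation": the shift along the tool's x, y, z as a fraction of full scale, a list of three; "rot": the turn, a rotation vector about the tool's x, y, z as a fraction of full scale, a list of three. A call has 1 to 12 rows; each row is the pose to reach, as a shift and turn from the pose commanded when the call began, along the tool's axes at that moment; what a row does not reach only later rows make up. Full scale, the value 1, is 200 mm for a shift and 90 degrees for a turn. A row lasts 1/12 s, in which the tool goes at most 41.7 mm and 7.16 degrees, less where a joint would pass 70% of its speed; a pose out of reach is approached as far as the arm can. A call with a number of a shift or a turn outside -1 to 1 is refused whole. A call with a gripper value outside its range is refused whole. The fingers move at their own pace and stop on an object; the grip force is fixed at half the most. Time passes only in rows, so rows that repeat a pose let the fingers close. It gives the time, the measured TCP pose, the force, the opening and the grip force at its end, in the units of the state.
- r.read_state(): the state, without advancing time (a new reading comes with each control period).
- vision.get_image(name): name is "side" or "top" or "wrist"; returns a dict with "pixels" (480x640x3 uint8, red, green, blue), "camera_matrix" (3x3 intrinsics, pixels), "extrinsics" (4x4, takes a point from camera to world coordinates); the wrist camera has in their place "hand_eye" (4x4, takes a point from camera to tool coordinates, whose origin is the TCP and whose axes are the flange's). Camera axes: x right, y down, z forward; pixel columns grow to the right and rows downward; lengths in mm; the calibration is good to about 2 mm. The wrist camera is an equidistant fisheye: a pixel r from the principal point sees the ray r / f radians off the axis. A picture is of the moment at which its call begins: read the wrist's pose just before it. There is no depth.
- r.sign_off(): hands the job in; it is judged then, once.
The state is a dict: "time": time; "joints": joint angles; "dq": joint speeds; "joint_torque": joint torques, N m; "tool_pos": TCP position; "eef_rot": TCP orientation; "contact_force": force on the tool from outside, world axes, zero at the start; "torque": the same for the moment, N m; "gripper_width": finger opening in mm; "finger_force": force on a finger pad.
Only numpy, scipy, OpenCV 4.12 (cv2) and the standard library are available. Lean on these libraries where they do the work, as an engineer would, in place of code of your own. Each camera call takes 0.05 s, during which the arm holds its last target. There are 200 camera calls.

## Working session

There is one attempt and no reset: what is moved stays moved. The work goes in short steps, Python scripts to look and compute and a tool call to move; the robot and the scene stay as the last step left them, time stands still between calls to the robot, and variables do not carry over. Pictures are saved under pics/ and viewed, at most 10 in all, crops included, and the job is handed in when it is done.

Besides the shell and the picture viewer there is one more tool, called after "Call:" as a command line: name --argument value ..., lists and objects as JSON in quotes. jog_arm: Moves the arm, as the interface text tells. Shift numbers are shares of 200 mm and turn numbers shares of 90 degrees, none past 1 either way. Its arguments: {"type":"object","properties":{"jaw":{"type":"array","items":{"type":"number"}},"translation":{"type":"array","items":{"type":"array","items":{"type":"number"}}},"rot":{"type":"array","items":{"type":"array","items":{"type":"number"}}}},"required":["jaw","translation","rot"]}

```bash
ls; mkdir -p pics; cat > h.py <<'E'
import numpy as np, cv2
from rig import r, vision
def grab(n):
    d=vision.get_image(n); return d
def ray(d,u,v):
    K=np.array(d["camera_matrix"]);E=np.array(d["extrinsics"])
    c=E[:3,3]; w=E[:3,:3]@np.linalg.solve(K,np.array([u,v,1.]));return c,w
def onz(d,u,v,z):
    c,w=ray(d,u,v); return c+w*(z-c[2])/w[2]
E
python3 - <<'E'
from h import *
s=r.read_state();print({k:np.round(v,3).tolist() for k,v in s.items()})
for n in("top","side"):
    d=grab(n);cv2.imwrite(f"pics/{n}0.png",d["pixels"][...,::-1]);print(n,np.round(d["camera_matrix"],1).tolist(),np.round(d["extrinsics"],3).tolist())
    np.savez(f"{n}0.npz",**d)
E
```

```text
pics
{'time': 0.0, 'joints': [1.042, 0.334, 0.04, 1.466, -0.013, 1.343, -0.058], 'dq': [-0.001, 0.001, -0.001, 0.001, 0.001, -0.001, -0.0], 'joint_torque': [-0.001, -65.855, 1.364, -40.556, 0.016, 0.013, -0.0], 'tool_pos': [270.614, -590.418, 208.508], 'eef_rot': [-3.14, 0.0, 0.43], 'contact_force': [-0.585, -0.196, 0.637], 'torque': [0.022, 0.002, 0.039], 'finger_force': 0.0, 'gripper_width': 85.765}
top [[601.1, 0.0, 316.4], [0.0, 601.1, 235.6], [0.0, 0.0, 1.0]] [[0.028, -0.995, 0.092, 462.947], [-0.999, -0.03, -0.019, 17.135], [0.022, -0.092, -0.996, 1176.448], [0.0, 0.0, 0.0, 1.0]]
side [[496.0, 0.0, 311.9], [0.0, 496.0, 239.5], [0.0, 0.0, 1.0]] [[-0.884, -0.312, 0.347, 278.921], [-0.467, 0.59, -0.659, 583.049], [0.001, -0.745, -0.668, 672.668], [0.0, 0.0, 0.0, 1.0]]
```

View pics/top0.png

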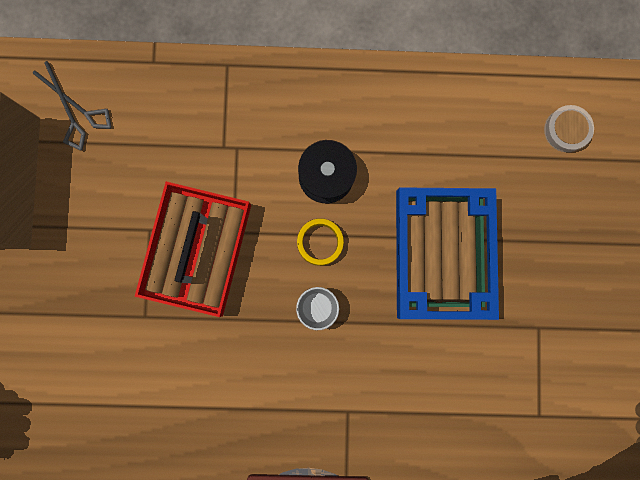

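View pics/side0.png

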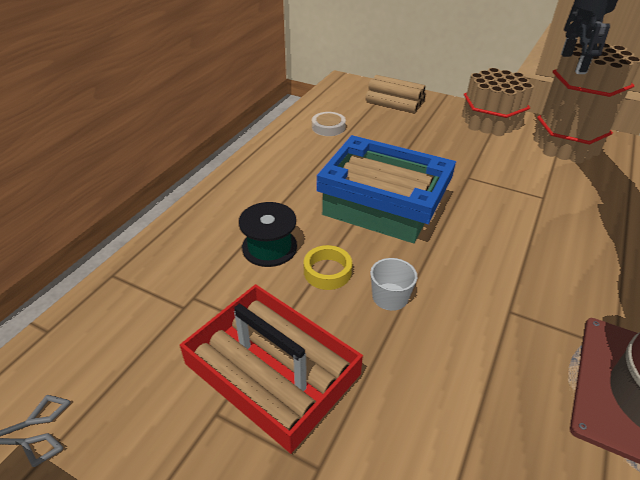

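Top view: tray centre is near (193,250) with its handle at about (188,247). The blue collar is at about (447,254), with sockets near (412,202), (482,202), (412,307) and (484,306). The spool, tape and tin stand between them at columns 298–356. The side view agrees: the tray is upright and its handle is free.

```bash
python3 - <<'E'
from h import *
d=dict(np.load("top0.npz"));im=d["pixels"];hsv=cv2.cvtColor(im,cv2.COLOR_RGB2HSV)
for v,u in((196,447),(255,402),(255,397),(202,412),(202,415),(250,497),(250,491)): print((u,v),im[v,u],end=' ')
print()
def rect(m,z,name):
    c,_=cv2.findContours(m.astype(np.uint8),cv2.RETR_EXTERNAL,cv2.CHAIN_APPROX_NONE);c=max(c,key=cv2.contourArea)
    P=np.array([onz(d,*p,z)[:2] for p in c[:,0]],np.float32);R=cv2.minAreaRect(P);print(name,R,len(c));return c
b=(im[...,2]>110)&(im[...,0]<90)&(im[...,2]>im[...,1]*1.5)
rect(b,106,"collar")
rd=(hsv[...,1]>180)&((hsv[...,0]<6)|(hsv[...,0]>174))&(im[...,0]>120);rd[:,300:]=0
rect(rd,64,"tray")
hb=(im.max(2)<50);hb[:, :170]=0;hb[:,222:]=0;hb[:200]=0;hb[290:]=0
rect(hb,117,"handle")
# sockets
hole=cv2.subtract(cv2.morphologyEx(b.astype(np.uint8),cv2.MORPH_CLOSE,np.ones((17,17))),b.astype(np.uint8))
n,l,st,ce=cv2.connectedComponentsWithStats(hole)
for i in range(1,n):
    if st[i,4]>25: print(st[i],ce[i],onz(d,*ce[i],106)[:2])
def up(n,x0,x1,y0,y1,k=4): return cv2.resize(im[y0:y1,x0:x1],None,fx=k,fy=k,interpolation=cv2.INTER_CUBIC)
a=up(0,385,510,180,325);t=up(0,130,255,180,325)
cv2.imwrite("pics/crop1.png",cv2.resize(np.hstack([t,a]),(800,464))[...,::-1])
E
```

```text
(447, 196) [12 28 69] (402, 255) [ 27  79 160] (397, 255) [  0  38 101] (412, 202) [168 124  77] (415, 202) [85 81 85] (497, 250) [50 60 89] (491, 250) [ 26  74 159] 
collar ((539.5610961914062, -240.37184143066406), (235.80108642578125, 177.0894317626953), 0.9352648854255676) 456
tray ((536.0652465820312, 225.35543823242188), (160.03274536132812, 219.98504638671875), 77.93708801269531) 396
handle ((535.6205444335938, 223.4827880859375), (15.01891040802002, 127.34498596191406), 77.92534637451172) 151
[408 196   9   9  73] [412.05479452 200.43835616] [ 631.28660292 -174.08085578]
[479 197   8   9  71] [482.46478873 200.94366197] [ 634.41599646 -301.90592069]
[409 301   9   9  80] [412.95 305.05] [ 443.72129407 -178.25162345]
[481 301   9  10  79] [484.86075949 305.48101266] [ 446.54322831 -306.73553006]
```

View pics/crop1.png

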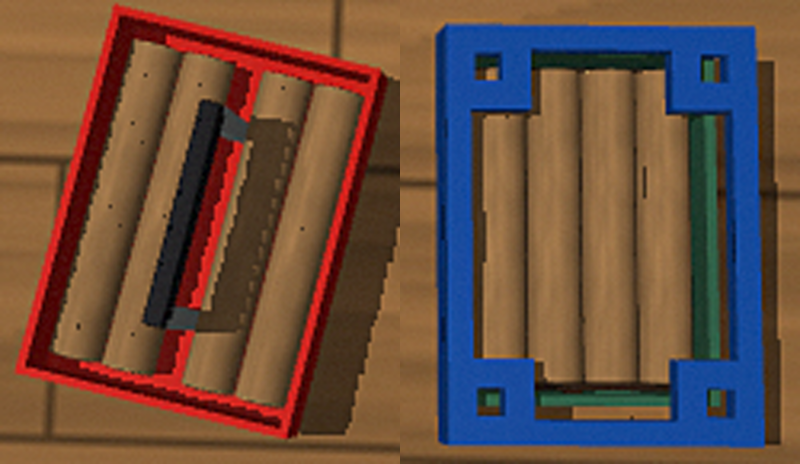

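Measured sizes match the given ones: collar 235.8×177, socket spacing 188×128, tray 160×220 at yaw −12.06°. Moving to the tray.

Call:
jog_arm --jaw '[1,1,1,1,1,1,1,1,1,1,1]' --translation '[[1,-1,0],[1,-1,0],[1,-1,0],[1,-1,0],[1,-1,0],[1,-1,0],[1,-1,0],[1,-1,0],[1,-1,0],[1,-1,0],[1,-1,0]]' --rot '[[0,0,0.408],[0,0,0.408],[0,0,0.408],[0,0,0.408],[0,0,0.408],[0,0,0.408],[0,0,0.408],[0,0,0.408],[0,0,0.408],[0,0,0.408],[0,0,0.408]]'

```text
time: 1.02
tool_pos: [368.6, -326.8, 209.2]
eef_rot: [3.142, 0.0, -0.213]
contact_force: [-0.3, 1.0, 0.1]
gripper_width: 85.6
finger_force: 0.0
```

Call:
jog_arm --jaw '[1,1,1,1,1,1,1,1]' --translation '[[0.24,-1,0],[0.24,-1,0],[0.24,-1,0],[0.24,-1,0],[0.24,-1,0],[0.24,-1,0],[0.24,-1,0],[0.24,-1,0]]' --rot '[[0,0,0],[0,0,0],[0,0,0],[0,0,0],[0,0,0],[0,0,0],[0,0,0],[0,0,0]]'

```text
time: 1.68
tool_pos: [457.8, -141.7, 209.1]
eef_rot: [3.141, 0.001, -0.213]
contact_force: [-0.6, -0.9, -1.0]
gripper_width: 85.4
finger_force: 0.0
```

Call:
jog_arm --jaw '[1,1,1,1,1,1,1,1]' --translation '[[0,-1,0],[0,-1,0],[0,-1,0],[0,-1,0],[0,-1,0],[0,-1,0],[0,-1,0],[0,-1,0]]' --rot '[[0,0,0],[0,0,0],[0,0,0],[0,0,0],[0,0,0],[0,0,0],[0,0,0],[0,0,0]]'

```text
time: 2.35
tool_pos: [500.2, 52.9, 209.1]
eef_rot: [3.141, 0.001, -0.214]
contact_force: [-0.2, -0.9, 0.3]
gripper_width: 85.6
finger_force: 0.0
```

Call:
jog_arm --jaw '[1,1,1,1,1,1,1,1]' --translation '[[0,-0.87,0.1],[0,-0.87,0.1],[0,-0.87,0.1],[0,-0.87,0.1],[0,-0.87,0.1],[0,-0.87,0.1],[0,-0.87,0.1],[0,-0.87,0.1]]' --rot '[[0,0,0],[0,0,0],[0,0,0],[0,0,0],[0,0,0],[0,0,0],[0,0,0],[0,0,0]]'

```text
time: 3.02
tool_pos: [537.3, 222.4, 189.3]
eef_rot: [3.14, -0.0, -0.215]
contact_force: [-0.2, -0.2, -0.7]
gripper_width: 85.4
finger_force: 0.0
```

```bash
python3 - <<'E'
from h import *
s=r.read_state();print(np.round(s["tool_pos"],2),np.round(s["eef_rot"],4),np.round(s["joints"],2),s["contact_force"])
d=grab("wrist");print({k:np.round(v,3).tolist() for k,v in d.items() if k!="pixels"})
cv2.imwrite("pics/w1.png",d["pixels"][...,::-1]);np.savez("w1.npz",**d)
p=s["tool_pos"];y=s["eef_rot"][2];dx,dy=536-p[0],225.2-p[1];c,si=np.cos(y),np.sin(y)
print("tool shift",(c*dx+si*dy)/200,(si*dx-c*dy)/200,(p[2]-99)/200)
E
```

```text
[537.33 222.4  189.29] [ 3.1402e+00 -3.0000e-04 -2.1490e-01] [ 0.05  0.26 -0.62  1.64  0.16  1.29 -2.38] [-0.16116776 -0.18758389 -0.68047884]
{'camera_matrix': [[371.648, 0.0, 315.571], [0.0, 371.648, 243.614], [0.0, 0.0, 1.0]], 'hand_eye': [[-0.001, -0.945, -0.327, 84.775], [1.0, -0.001, 0.0, 0.309], [-0.001, -0.327, 0.945, -164.665], [0.0, 0.0, 0.0, 1.0]]}
tool shift -0.009511411007096132 -0.012276702582502096 0.4514359371905022
```

View pics/w1.png

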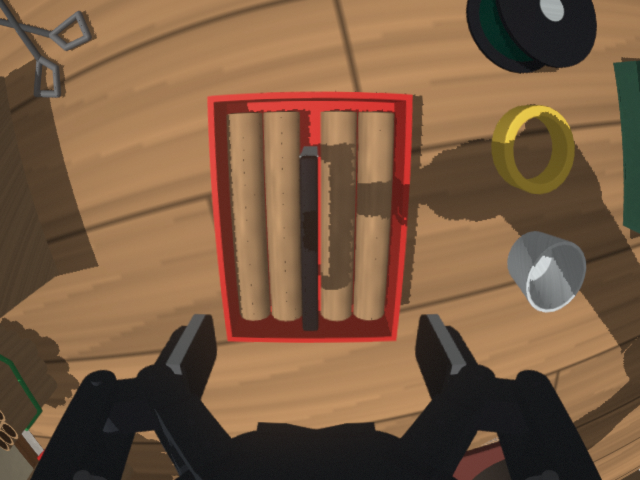

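The wrist view shows the handle bar (col 309, rows 150–330) centred between the open fingers (cols 200–430). Descending and gripping.

Call:
jog_arm --jaw '[1,1,1,1,1,-1,-1,-1,-1,-1,-1,-1]' --translation '[[-0.01,-0.012,0.15],[-0.01,-0.012,0.3],[-0.01,-0.012,0.4],[-0.01,-0.012,0.45],[-0.01,-0.012,0.45],[-0.01,-0.012,0.45],[-0.01,-0.012,0.45],[-0.01,-0.012,0.45],[-0.01,-0.012,0.45],[-0.01,-0.012,0.45],[-0.01,-0.012,0.45],[-0.01,-0.012,0.45]]' --rot '[[0,0,0],[0,0,0],[0,0,0],[0,0,0],[0,0,0],[0,0,0],[0,0,0],[0,0,0],[0,0,0],[0,0,0],[0,0,0],[0,0,0]]'

```text
time: 4.07
tool_pos: [535.2, 228.3, 99.7]
eef_rot: [-3.141, -0.0, -0.211]
contact_force: [0.5, 0.6, -0.1]
gripper_width: 0.6
finger_force: 0.0
```

Call:
jog_arm --jaw '[-1,-1,-1,-1,-1,-1]' --translation '[[0,0,0],[0,0,0],[0,0,0],[0,0,0],[0,0,0],[0,0,0]]' --rot '[[0,0,0],[0,0,0],[0,0,0],[0,0,0],[0,0,0],[0,0,0]]'

```text
time: 4.57
tool_pos: [535.1, 228.2, 99.4]
eef_rot: [-3.142, 0.0, -0.211]
contact_force: [-0.8, 0.1, -0.8]
gripper_width: 0.1
finger_force: 0.0
```

```bash
python3 - <<'E'
from h import *
a=grab("side")["pixels"];b=grab("wrist")["pixels"]
np.savez("w2.npz",p=b)
cv2.imwrite("pics/c2.png",np.hstack([cv2.resize(a[200:480,130:450],(400,350)),cv2.resize(b,(400,350))])[...,::-1])
E
```

```text
(no output)
```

View pics/c2.png

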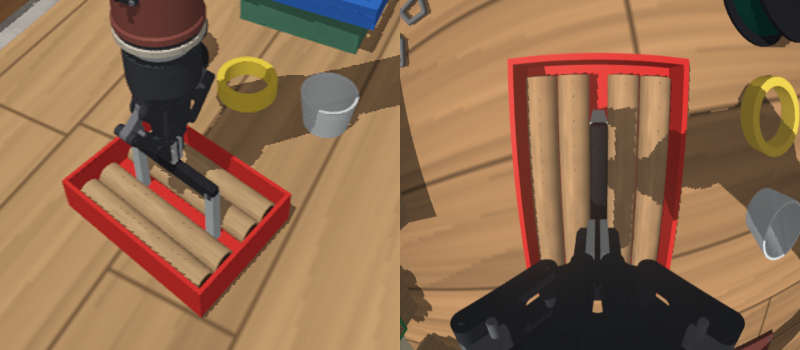

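The side view shows the fingers closed at about (175,150), right by the bar. In the wrist view they sit in line with the bar at about (598,240). The gripper reads no grip, so I'm enlarging to see whether they are above, beside or around the bar.

```bash
python3 - <<'E'
from h import *
s=r.read_state();print(s["gripper_width"],s["finger_force"],s["tool_pos"],s["contact_force"])
a=grab("side")["pixels"];b=np.load("w2.npz")["p"]
A=cv2.resize(a[285:380,210:320],(440,380),interpolation=cv2.INTER_CUBIC);B=cv2.resize(b[140:440,240:400],(320,600),interpolation=cv2.INTER_CUBIC)
C=np.zeros((600,760,3),np.uint8);C[:380,:440]=A;C[:,440:]=B
cv2.imwrite("pics/c3.png",C[...,::-1])
E
```

```text
-0.09209855836069898 0.0 [535.05962377 228.24535488  99.42062965] [-0.73083745  0.64043788  0.25671335]
```

View pics/c3.png

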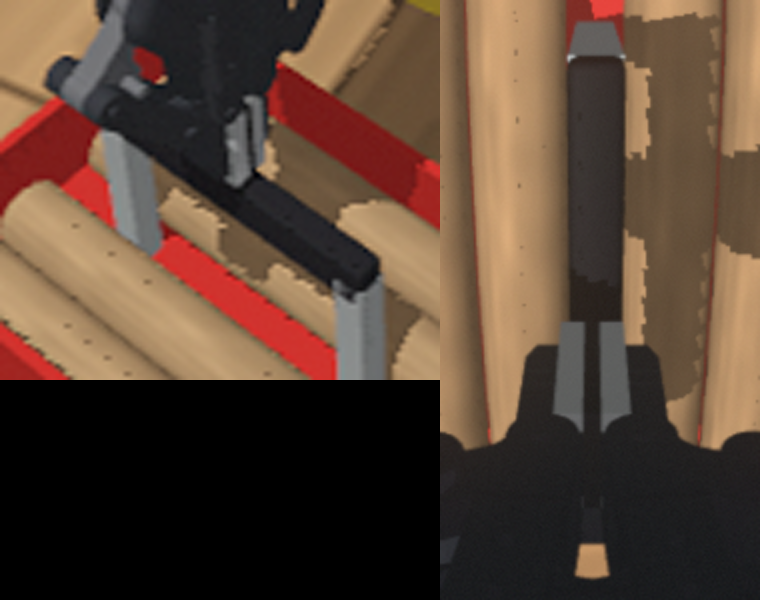

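The pads look shut with a small gap and the bar below or behind them. Checking by projecting the expected tip and bar points into the side view.

```bash
python3 - <<'E'
from h import *
d=dict(np.load("side0.npz"));K=d["camera_matrix"];E=d["extrinsics"]
def pj(p):
    c=E[:3,:3].T@(np.array(p)-E[:3,3]);q=K@c;q=q[:2]/q[2];return np.round(q,1),"crop",np.round((q-[210,285])*4)
for n,p in dict(tip=(535,228,88),tipz117=(535,228,117),bartop=(535.6,225,117),barN=(535.6-62.6,225+13.4,117),barF=(535.6+62.6,225-13.4,117),wallc=(536,225,64)).items(): print(n,*pj(p))
E
```

```text
tip [269.3 340.9] crop [237. 224.]
tipz117 [268.2 328.3] crop [233. 173.]
bartop [268.9 326.7] crop [236. 167.]
barN [303.6 351.1] crop [374. 264.]
barF [237.2 304.3] crop [109.  77.]
wallc [270.7 349.1] crop [243. 256.]
```

```bash
cat >> h.py <<'E'
from scipy.spatial.transform import Rotation as Ro
def wray(d,u,v,pos,rpy):
    K=d["camera_matrix"];H=np.array(d["hand_eye"]);x=np.array([(u-K[0][2])/K[0][0],(v-K[1][2])/K[1][1]]);t=np.hypot(*x)
    w=H[:3,:3]@np.r_[np.sin(t)*x/max(t,1e-9),np.cos(t)];R=Ro.from_euler('xyz',rpy).as_matrix()
    return np.array(pos)+R@H[:3,3],R@w
E
python3 - <<'E'
from h import *
d=dict(np.load("w1.npz"))
im=d["pixels"];hsv=cv2.cvtColor(im,cv2.COLOR_RGB2HSV)
for dz in (0,15,25,35,45):
    pos=np.array([536.7,222.4,189.3+dz])
    P=[]
    for u,v in((209,97),(412,94),(398,340),(228,341)):
        c,w=wray(d,u,v,pos,[np.pi,0,-.2149]);P.append((c+w*(64-c[2])/w[2])[:2])
    P=np.array(P);print(dz,[round(float(np.linalg.norm(P[i]-P[(i+1)%4]))) for i in range(4)],P.mean(0))
E
```

```text
0 [158, 220, 161, 219] [534.43195525 225.91669286]
15 [167, 231, 170, 231] [530.03346249 227.04942764]
25 [172, 239, 175, 238] [527.10113398 227.80458416]
35 [177, 246, 181, 246] [524.16880547 228.55974068]
45 [183, 254, 186, 253] [521.23647696 229.3148972 ]
```

Camera height and tray size agree (158–161 × 220), so the tool pose is right. The pads, though, are seen ending about 24 mm behind the TCP when shut and 38 mm when open, about 35 mm short of the stated position. They closed above the bar without touching it. I'll reopen, remove the 3 mm sideways overshoot and go 35 mm lower.

Call:
jog_arm --jaw '[1,1,1,1,1,1,1,1,1,1,1,1]' --translation '[[0.009,0.014,0],[0.009,0.014,0],[0.009,0.014,0],[0.009,0.014,0],[0.009,0.014,0],[0.009,0.014,0],[0.009,0.014,0],[0.009,0.014,0.04],[0.009,0.014,0.08],[0.009,0.014,0.12],[0.009,0.014,0.15],[0.009,0.014,0.175]]' --rot '[[0,0,0],[0,0,0],[0,0,0],[0,0,0],[0,0,0],[0,0,0],[0,0,0],[0,0,0],[0,0,0],[0,0,0],[0,0,0],[0,0,0]]'

```text
time: 5.72
tool_pos: [535.7, 224.9, 63.1]
eef_rot: [3.141, 0.001, -0.211]
contact_force: [0.3, 0.8, -0.1]
gripper_width: 85.1
finger_force: 0.0
```

Call:
jog_arm --jaw '[1,-1,-1,-1,-1,-1,-1,-1,-1,-1,-1]' --translation '[[0,0,0],[0,0,0],[0,0,0],[0,0,0],[0,0,0],[0,0,0],[0,0,0],[0,0,0],[0,0,0],[0,0,0],[0,0,0]]' --rot '[[0,0,0],[0,0,0],[0,0,0],[0,0,0],[0,0,0],[0,0,0],[0,0,0],[0,0,0],[0,0,0],[0,0,0],[0,0,0]]'

```text
time: 6.63
tool_pos: [536.5, 225.5, 64.7]
eef_rot: [-3.141, -0.0, -0.211]
contact_force: [-0.3, 1.7, 2.1]
gripper_width: 11.2
finger_force: 59.6
```

```bash
python3 - <<'E'
from h import *
s=r.read_state();print(s["tool_pos"],s["eef_rot"],s["contact_force"])
a=grab("side")["pixels"];b=grab("wrist")["pixels"]
A=cv2.resize(a[265:385,190:330],(420,360),interpolation=cv2.INTER_CUBIC);B=cv2.resize(b[140:440,220:420],(380,570),interpolation=cv2.INTER_CUBIC)
C=np.zeros((570,800,3),np.uint8);C[:360,:420]=A;C[:,420:]=B
cv2.imwrite("pics/c4.png",C[...,::-1])
E
```

```text
[536.4536933  225.48789295  64.71944525] [-3.14096386e+00 -4.39230981e-04 -2.10989694e-01] [-0.25068288  1.70054724  2.11149664]
```

View pics/c4.png

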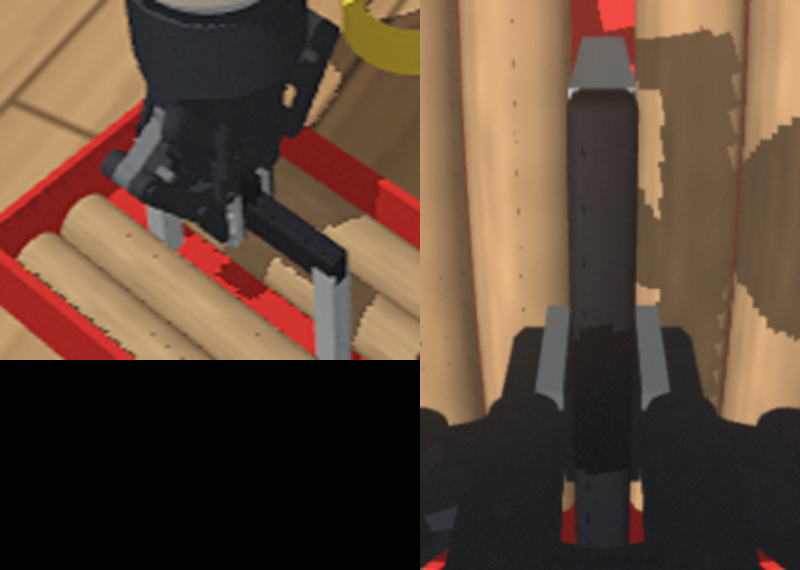

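The bar now lies between the pads (width 11.2 mm, 59.6 N). Lifting.

Call:
jog_arm --jaw '[-1,-1,-1,-1,-1,-1,-1,-1,-1,-1,-1,-1]' --translation '[[0,0,-0.03],[0,0,-0.07],[0,0,-0.14],[0,0,-0.24],[0,0,-0.36],[0,0,-0.48],[0,0,-0.6],[0,0,-0.7],[0,0,-0.75],[0,0,-0.75],[0,0,-0.75],[0,0,-0.75]]' --rot '[[0,0,0],[0,0,0],[0,0,0],[0,0,0],[0,0,0],[0,0,0],[0,0,0],[0,0,0],[0,0,0],[0,0,0],[0,0,0],[0,0,0]]'

```text
time: 7.73
tool_pos: [535.4, 224.5, 212.7]
eef_rot: [3.14, 0.002, -0.211]
contact_force: [-0.3, -0.4, -6.3]
gripper_width: 11.0
finger_force: 58.7
```

```bash
python3 - <<'E'
from h import *
s=r.read_state();print(s["tool_pos"],s["eef_rot"],s["contact_force"],s["torque"],s["joints"],s["gripper_width"])
E
```

```text
[535.42369152 224.4940783  212.69011657] [ 3.14001251e+00  2.19655555e-03 -2.11207976e-01] [-0.33330818 -0.38537606 -6.2935771 ] [-0.00899752 -0.06525511  0.04455957] [ 0.05202814  0.25032807 -0.62155118  1.60564531  0.14846367  1.33621481
 -2.37175402] 10.9795713340323
```

Call:
jog_arm --jaw '[-1,-1,-1,-1,-1,-1,-1,-1,-1,-1,-1,-1]' --translation '[[0.008,0.04,0],[0.02,0.1,0],[0.04,0.18,0],[0.06,0.27,0],[0.08,0.36,0],[0.1,0.45,0],[0.12,0.54,0],[0.14,0.63,0],[0.155,0.7,0],[0.167,0.757,0],[0.167,0.757,0],[0.167,0.757,0]]' --rot '[[0,0,-0.015],[0,0,-0.03],[0,0,-0.045],[0,0,-0.06],[0,0,-0.075],[0,0,-0.09],[0,0,-0.105],[0,0,-0.12],[0,0,-0.135],[0,0,-0.147],[0,0,-0.147],[0,0,-0.147]]'

```text
time: 8.73
tool_pos: [536.5, 69.4, 213.0]
eef_rot: [3.142, 0.002, 0.018]
contact_force: [-0.6, 0.7, -6.5]
gripper_width: 11.1
finger_force: 58.7
```

Call:
jog_arm --jaw '[-1,-1,-1,-1,-1,-1,-1,-1,-1,-1,-1]' --translation '[[0,0.04,0],[0,0.1,0],[0,0.18,0],[0,0.27,0],[-0.01,0.36,0],[-0.01,0.45,0],[-0.01,0.54,0],[-0.01,0.63,0],[-0.01,0.7,0],[-0.01,0.75,0],[-0.01,0.775,0]]' --rot '[[0,0,0],[0,0,0],[0,0,0],[0,0,0],[0,0,0],[0,0,0],[0,0,0],[0,0,0],[0,0,0],[0,0,0],[0,0,0]]'

```text
time: 9.65
tool_pos: [538.0, -87.1, 214.1]
eef_rot: [3.141, 0.001, 0.018]
contact_force: [-1.5, -0.4, -5.8]
gripper_width: 11.3
finger_force: 58.7
```

Call:
jog_arm --jaw '[-1,-1,-1,-1,-1,-1,-1,-1,-1,-1,-1,-1]' --translation '[[0,0.04,0],[0,0.1,0],[0,0.18,0],[0,0.27,0],[-0.01,0.36,0],[-0.01,0.45,0],[-0.01,0.54,0],[-0.01,0.63,0],[-0.01,0.7,0],[-0.01,0.75,0],[-0.01,0.775,0],[-0.01,0.775,0]]' --rot '[[0,0,0],[0,0,0],[0,0,0],[0,0,0],[0,0,0],[0,0,0],[0,0,0],[0,0,0],[0,0,0],[0,0,0],[0,0,0],[0,0,0]]'

```text
time: 10.65
tool_pos: [539.2, -240.9, 214.2]
eef_rot: [-3.141, 0.0, 0.019]
contact_force: [0.1, 0.3, -6.4]
gripper_width: 11.0
finger_force: 58.7
```

Call:
jog_arm --jaw '[-1,-1,-1,-1]' --translation '[[0,0,0],[0,0,0],[0,0,0],[0,0,0]]' --rot '[[0,0,0],[0,0,0],[0,0,0],[0,0,0]]'

```text
time: 10.98
tool_pos: [539.5, -239.0, 214.5]
eef_rot: [-3.141, -0.0, 0.021]
contact_force: [-0.6, 0.3, -6.6]
gripper_width: 10.9
finger_force: 58.7
```

```bash
python3 - <<'E'
from h import *
s=r.read_state();print(s["tool_pos"],s["eef_rot"],s["contact_force"],s["torque"],s["joints"])
d=grab("top");w=grab("wrist");np.savez("top1.npz",**d);np.savez("w3.npz",**w)
cv2.imwrite("pics/c5.png",np.hstack([cv2.resize(d["pixels"][130:370,340:560],(400,436)),cv2.resize(w["pixels"],(400,436))])[...,::-1])
E
```

```text
[ 539.49704344 -239.03604454  214.53547991] [-3.14143514e+00 -1.44892518e-04  2.10440953e-02] [-0.58521803  0.25534345 -6.56719913] [ 0.0033186  -0.04951703 -0.05869639] [ 0.6254527   0.23066479 -0.33468318  1.59443438  0.07721355  1.3294833
 -1.26922275]
```

View pics/c5.png

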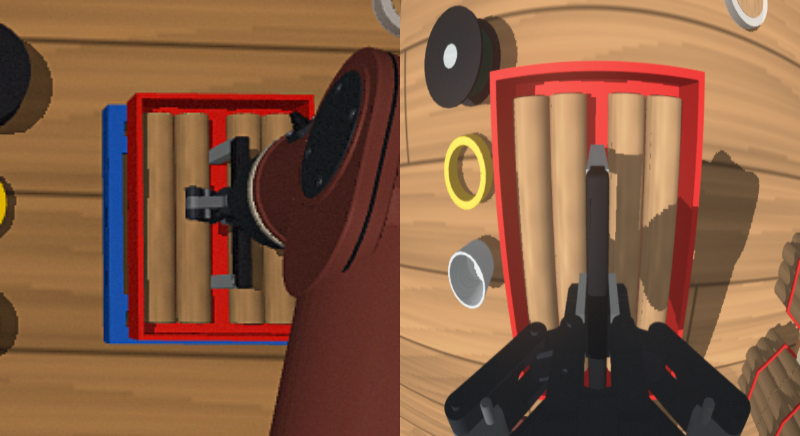

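Top view: the tray is over the collar, with the left, top and most of the bottom red walls visible and the arm hiding the right. Wrist view: the tray is upright in the grip. Now I'll fit the edge lines to get the tray's offset in the grip relative to the sockets.

```bash
cat > fit.py <<'E'
from h import *
def edge(ch,axis,rng,lo,hi,side):
    # subpixel half-level crossing between outside (lo idx) and inside (hi idx), linear fit
    pts=[]
    for t in rng:
        p=(ch[t,lo:hi] if axis=='col' else ch[lo:hi,t]).astype(float)
        if side<0:p=p[::-1]
        mid=side
        b=p>THR
        if not b.any(): continue
        i=int(np.argmax(b)); 
        if i==0: continue
        f=i-1+(THR-p[i-1])/(p[i]-p[i-1]); q=lo+f if side>0 else hi-1-f
        pts.append((q,t) if axis=='col' else (t,q))
    return np.array(pts)
def line(d,pts,z):
    P=np.array([onz(d,*p,z)[:2] for p in pts],np.float32)
    vx,vy,x,y=cv2.fitLine(P,cv2.DIST_HUBER,0,.01,.01).ravel()
    res=np.abs((P[:,0]-x)*vy-(P[:,1]-y)*vx); 
    return np.array([x,y]),np.array([vx,vy]),np.median(res)
E
python3 - <<'E'
import fit;from fit import *
d0=dict(np.load("top0.npz"));d1=dict(np.load("top1.npz"))
c=d0["pixels"].astype(int);bl=c[...,2]-c[...,0]//2   # blue minus
print("blue prof L",bl[255,392:406],"R",bl[255,486:502],"T",bl[183:196,447],"B",bl[310:326,447])
k=d1["pixels"].astype(int);rr=k[...,0]-k[...,1]
print("red prof L",rr[240,405:420],k[240,405:420,0],"T",rr[178:194,440],"B",rr[304:324,440])
print("T2",rr[178:194,480],"B2",rr[304:324,480])
E
```

```text
blue prof L [-10 -12 -15 -18  42 101 101  86 154 148 147 147 146 149] R [-12  77  95  50 157 147 146 145 145 148 154 115 -28  -9  -6  -8] T [-12 -10 -14 -18 -40 150 152 145 147 144 146 154 108] B [-31  78 156 149 146 145 146 147 159  73 -15 -16 -10  -9 -10  -6]
red prof L [-54 -57 -13  24  10  75 112 113 100  98 143 184 173 138  -6] [ 22  20  49  74  71  90 122 120 120 114 161 201 202 167  49] T [ 46  42  29 131 176 186 100  70  74  75  69  70 183 187  57  27] B [ 40  40  36   5 176 175 167 174 178  84 136 174 189  67 -67  18  42  39
  36  33]
T2 [ 42  39  35  60 173 183 154  64  65  73  68  61 180 175 149  24] B2 [ 37  35  34  32  40 181 171 171 177 115 111 173 183 130 -56 -16  43  40
  40  40]
```

```bash
cat > rel.py <<'E'
import fit;from fit import *
def run(d,specs,z):
    L={}
    for n,(ch,ax,rng,lo,hi,s,thr) in specs.items():
        fit.THR=thr;L[n]=line(d,edge(ch,ax,rng,lo,hi,s),z)
    return L
def off(l,ref,nrm): # signed distance of the line from ref along nrm
    p,v,_=l;n=np.array([-v[1],v[0]]);n*=np.sign(n@nrm);return (p-ref)@n
def ang(v): return np.degrees(np.arctan2(v[1],v[0]))
d0=dict(np.load("top0.npz"));c=d0["pixels"].astype(int);bl=c[...,2]-c[...,0]//2
C=run(d0,dict(L=(bl,'col',range(196,312),390,406,1,125),R=(bl,'col',range(196,312),488,506,-1,65),T=(bl,'row',range(404,490),180,200,1,65),B=(bl,'row',range(406,492),305,328,-1,65)),106)
def tray(f,z,box):
    d1=dict(np.load(f));k=d1["pixels"].astype(int);rr=k[...,0]-k[...,1]
    l0,t0,b0,cr,rows=box
    return run(d1,dict(L=(rr,'col',rows,l0,l0+16,1,143),T=(rr,'row',cr[0],t0,t0+10,1,110),B=(rr,'row',cr[1],b0,b0+14,-1,65)),z)
E
python3 - <<'E'
from rel import *
def rep(n,L): 
    print(n,{k:(round(float(ang(v[1]))%180,2),v[0].round(2).tolist(),round(float(v[2]),2)) for k,v in L.items()})
rep("collar",C)
T=tray("top1.npz",213.8,(405,177,309,(range(420,498),range(420,490)),range(190,310)));rep("tray",T)
ref=np.array([539.5,-240.]);ex=np.array([1,.02]);ey=np.array([-.02,1])
print("collar x:",off(C['T'],ref,ex),off(C['B'],ref,ex)," y:",off(C['L'],ref,ey),off(C['R'],ref,ey))
print("tray x:",off(T['T'],ref,ex),off(T['B'],ref,ex)," y:",off(T['L'],ref,ey))
E
```

```text
collar {'L': (1.21, [560.3400268554688, -152.27000427246094], 0.1), 'R': (1.27, [540.239990234375, -328.70001220703125], 0.13), 'T': (91.43, [657.0, -237.4600067138672], 0.09), 'B': (91.19, [420.9800109863281, -242.99000549316406], 0.12)}
tray {'L': (1.23, [534.97998046875, -161.0800018310547], 0.14), 'T': (91.09, [648.760009765625, -240.5800018310547], 0.11), 'B': (91.06, [428.4200134277344, -225.4199981689453], 0.13)}
collar x: 117.52576954714368 -118.55734566383782  y: 87.27447593240504 -88.6959068050819
tray x: 109.22611776576468 -110.78952904491351  y: 78.99953553146213
```

Fits are clean: the collar measures 236.1×176.0 and the tray 220.0 long, with yaw 1.27° against about 1.13°. The tray needs only about +0.3 mm in x and y. Nudging, coming down to 10 mm above contact and rechecking.

Call:
jog_arm --jaw '[-1,-1,-1,-1,-1,-1,-1,-1,-1,-1,-1,-1]' --translation '[[0.001,-0.0015,0.02],[0.001,-0.0015,0.05],[0.001,-0.0015,0.08],[0.001,-0.0015,0.11],[0.001,-0.0015,0.14],[0.001,-0.0015,0.16],[0.001,-0.0015,0.17],[0.001,-0.0015,0.17],[0.001,-0.0015,0.17],[0.001,-0.0015,0.17],[0.001,-0.0015,0.17],[0.001,-0.0015,0.17]]' --rot '[[0,0,-0.0015],[0,0,-0.0015],[0,0,-0.0015],[0,0,-0.0015],[0,0,-0.0015],[0,0,-0.0015],[0,0,-0.0015],[0,0,-0.0015],[0,0,-0.0015],[0,0,-0.0015],[0,0,-0.0015],[0,0,-0.0015]]'

```text
time: 12.08
tool_pos: [539.7, -239.7, 180.7]
eef_rot: [3.141, -0.0, 0.022]
contact_force: [-0.1, -0.5, -5.1]
gripper_width: 11.2
finger_force: 58.7
```

```bash
python3 - <<'E'
from rel import *
ref=np.array([539.5,-240.]);ex=np.array([1,.02]);ey=np.array([-.02,1])
for i in range(3):
    s=r.read_state();d=grab("top");np.savez(f"t2{i}.npz",**d);z=64+s["tool_pos"][2]-64.7
    print(s["tool_pos"].round(1),s["eef_rot"].round(4),np.round(s["contact_force"],1))
    k=d["pixels"].astype(int);rr=k[...,0]-k[...,1]
    if i==0: print(rr[240,400:424],rr[178:196,440],rr[302:324,440])
    T=tray(f"t2{i}.npz",z,(405,178,306,(range(420,495),range(420,488)),range(192,308)))
    print([round(float(ang(v[1]))%180,2) for v in T.values()],off(T['T'],ref,ex),off(T['B'],ref,ex),off(T['L'],ref,ey))
E
```

```text
[ 539.7 -239.7  180.7] [ 3.1414e+00 -5.0000e-04  2.2200e-02] [-0.1 -0.5 -5.1]
[-54 -62 -49 -54 -57 -61 -60 127 117 106 108 102 159 180 183  40   5  39
  36  42  40  41  44  43] [ 45  46  45  42  42  37  21 171 187 159  75  58  73  62  64 183 196  18] [ 40  42  37  36  29  73 178 173 173 173 113 112 176 197  68 -57 -74  21
  44  37  39  33]
[1.34, 91.42, 91.18] 109.42842941043023 -110.7101835189851 78.34541001176694
[ 539.6 -239.7  180.7] [ 3.1414e+00 -4.0000e-04  2.2200e-02] [-0.4  0.5 -5.6]
[1.33, 91.34, 91.16] 109.39062239788967 -110.75444713887077 78.35276541297799
[ 539.6 -239.6  180.6] [ 3.1415e+00 -3.0000e-04  2.2200e-02] [ 0.5 -0.9 -7.1]
[1.34, 91.27, 91.18] 109.30502627418431 -110.76127995768366 78.35575866035447
```

Call:
jog_arm --jaw '[-1,-1,-1,-1,-1,-1,-1,-1]' --translation '[[0.001,-0.0043,0.01],[0.001,-0.0043,0.02],[0.001,-0.0043,0.03],[0.001,-0.0043,0.035],[0.001,-0.0043,0.035],[0.001,-0.0043,0.035],[0.001,-0.0043,0.035],[0.001,-0.0043,0.035]]' --rot '[[0,0,0],[0,0,0],[0,0,0],[0,0,0],[0,0,0],[0,0,0],[0,0,0],[0,0,0]]'

```text
time: 12.9
tool_pos: [539.8, -238.8, 173.5]
eef_rot: [3.142, -0.0, 0.022]
contact_force: [0.2, -0.1, -7.1]
gripper_width: 11.1
finger_force: 58.7
```

```bash
cat > chk.py <<'E'
from rel import *
ref=np.array([539.5,-240.]);ex=np.array([1,.02]);ey=np.array([-.02,1])
s=r.read_state();d=grab("top");np.savez("t3.npz",**d);z=64+s["tool_pos"][2]-64.7
print(s["tool_pos"].round(1),s["eef_rot"].round(4),np.round(s["contact_force"],1),s["torque"].round(2))
T=tray("t3.npz",z,(405,178,306,(range(420,495),range(420,488)),range(192,308)))
print([round(float(ang(v[1]))%180,2) for v in T.values()],"dx",(off(T['T'],ref,ex)+off(T['B'],ref,ex))/2+.52,"dy",off(T['L'],ref,ey)-80+.71)
E
python3 chk.py;python3 chk.py
```

```text
[ 539.8 -238.8  173.5] [ 3.1416e+00 -2.0000e-04  2.2100e-02] [ 0.2 -0.1 -7.1] [-0.01  0.    0.04]
[1.24, 91.36, 91.17] dx -0.0006985838343882556 dy -0.044920238010527136
[ 539.8 -238.8  173.5] [ 3.1415e+00 -2.0000e-04  2.2200e-02] [ 0.3 -0.6 -6.6] [ 0.05 -0.01  0.04]
[1.25, 91.35, 91.19] dx -0.004676601625500876 dy -0.03763926165849174
```

Aligned to within 0.1 mm by the images. Now feeling downward in 1 mm steps.

Call:
jog_arm --jaw '[-1,-1,-1,-1,-1,-1]' --translation '[[0,0,0.005],[0,0,0.01],[0,0,0.015],[0,0,0.02],[0,0,0.02],[0,0,0.02]]' --rot '[[0,0,0],[0,0,0],[0,0,0],[0,0,0],[0,0,0],[0,0,0]]'

```text
time: 13.5
tool_pos: [539.6, -238.7, 169.3]
eef_rot: [-3.141, 0.0, 0.022]
contact_force: [0.2, -0.1, -6.2]
gripper_width: 11.3
finger_force: 58.7
```

Call:
jog_arm --jaw '[-1,-1,-1,-1]' --translation '[[0,0,0.004],[0,0,0.0075],[0,0,0.0075],[0,0,0.0075]]' --rot '[[0,0,0],[0,0,0],[0,0,0],[0,0,0]]'

```text
time: 13.83
tool_pos: [539.6, -238.7, 167.9]
eef_rot: [-3.142, 0.0, 0.022]
contact_force: [-0.3, -0.2, -6.0]
gripper_width: 11.0
finger_force: 58.7
```

Call:
jog_arm --jaw '[-1,-1,-1,-1,-1]' --translation '[[0,0,0.004],[0,0,0.008],[0,0,0.012],[0,0,0.012],[0,0,0.012]]' --rot '[[0,0,0],[0,0,0],[0,0,0],[0,0,0],[0,0,0]]'

```text
time: 14.25
tool_pos: [539.7, -238.7, 165.5]
eef_rot: [-3.142, 0.0, 0.022]
contact_force: [-0.5, 0.6, -6.0]
gripper_width: 10.8
finger_force: 58.7
```

Call:
jog_arm --jaw '[-1,-1,-1,-1,-1]' --translation '[[0,0,0.004],[0,0,0.008],[0,0,0.012],[0,0,0.012],[0,0,0.012]]' --rot '[[0,0,0],[0,0,0],[0,0,0],[0,0,0],[0,0,0]]'

```text
time: 14.67
tool_pos: [539.6, -238.7, 163.0]
eef_rot: [-3.141, 0.0, 0.022]
contact_force: [0.4, -0.5, -5.8]
gripper_width: 10.8
finger_force: 58.7
```

Call:
jog_arm --jaw '[-1,-1,-1,-1,-1]' --translation '[[0,0,0.004],[0,0,0.008],[0,0,0.012],[0,0,0.012],[0,0,0.012]]' --rot '[[0,0,0],[0,0,0],[0,0,0],[0,0,0],[0,0,0]]'

```text
time: 15.08
tool_pos: [539.6, -238.8, 160.7]
eef_rot: [-3.142, 0.0, 0.022]
contact_force: [-0.2, -0.3, -5.5]
gripper_width: 11.2
finger_force: 58.7
```

Lugs are 10 mm deep with no resistance. The last few mm in smaller steps.

Call:
jog_arm --jaw '[-1,-1,-1,-1]' --translation '[[0,0,0.004],[0,0,0.01],[0,0,0.01],[0,0,0.01]]' --rot '[[0,0,0],[0,0,0],[0,0,0],[0,0,0]]'

```text
time: 15.42
tool_pos: [539.6, -238.7, 158.6]
eef_rot: [-3.141, 0.0, 0.022]
contact_force: [0.1, -0.1, -6.3]
gripper_width: 11.1
finger_force: 58.7
```

Call:
jog_arm --jaw '[-1,-1,-1,-1]' --translation '[[0,0,0.005],[0,0,0.0075],[0,0,0.0075],[0,0,0.0075]]' --rot '[[0,0,0],[0,0,0],[0,0,0],[0,0,0]]'

```text
time: 15.75
tool_pos: [539.6, -238.8, 157.1]
eef_rot: [-3.141, 0.0, 0.022]
contact_force: [-0.5, -0.1, -6.5]
gripper_width: 10.9
finger_force: 58.7
```

Call:
jog_arm --jaw '[-1,-1,-1,-1]' --translation '[[0,0,0.003],[0,0,0.005],[0,0,0.005],[0,0,0.005]]' --rot '[[0,0,0],[0,0,0],[0,0,0],[0,0,0]]'

```text
time: 16.08
tool_pos: [539.8, -238.7, 156.4]
eef_rot: [-3.142, -0.0, 0.022]
contact_force: [-1.2, 0.8, -4.7]
gripper_width: 11.0
finger_force: 59.1
```

Call:
jog_arm --jaw '[-1,-1,-1,-1]' --translation '[[0,0,0.002],[0,0,0.0035],[0,0,0.0035],[0,0,0.0035]]' --rot '[[0,0,0],[0,0,0],[0,0,0],[0,0,0]]'

```text
time: 16.42
tool_pos: [539.8, -238.7, 155.8]
eef_rot: [3.141, -0.0, 0.022]
contact_force: [-1.9, 1.3, -1.2]
gripper_width: 10.9
finger_force: 59.5
```

Contact came exactly at the expected home height of about 156.6. A little more to take the weight off, then release.

Call:
jog_arm --jaw '[-1,-1,-1]' --translation '[[0,0,0.002],[0,0,0.002],[0,0,0.002]]' --rot '[[0,0,0],[0,0,0],[0,0,0]]'

```text
time: 16.67
tool_pos: [539.9, -238.7, 155.5]
eef_rot: [3.141, -0.0, 0.022]
contact_force: [-2.1, 1.4, 0.8]
gripper_width: 11.2
finger_force: 59.8
```

```bash
python3 chk.py
```

```text
[ 539.9 -238.7  155.5] [ 3.1414e+00 -4.0000e-04  2.2200e-02] [-2.1  1.4  0.8] [0.3  0.38 0.  ]
[1.24, 91.91, 91.36] dx 0.42996934596203973 dy -0.042979803623929946
```

Call:
jog_arm --jaw '[-0.7,0,0.5,1,1,1,1,1,1,1]' --translation '[[0,0,0],[0,0,0],[0,0,0],[0,0,0],[0,0,0],[0,0,0],[0,0,0],[0,0,0],[0,0,0],[0,0,0]]' --rot '[[0,0,0],[0,0,0],[0,0,0],[0,0,0],[0,0,0],[0,0,0],[0,0,0],[0,0,0],[0,0,0],[0,0,0]]'

```text
time: 17.55
tool_pos: [539.7, -238.8, 155.1]
eef_rot: [-3.142, 0.0, 0.022]
contact_force: [-1.2, 0.7, 0.3]
gripper_width: 85.2
finger_force: 0.0
```

Call:
jog_arm --jaw '[1,1,1,1,1,1,1,1,1,1]' --translation '[[0,0,-0.04],[0,0,-0.1],[0,0,-0.2],[0,0,-0.3],[0,0,-0.4],[0,0,-0.5],[0,0,-0.6],[0,0,-0.7],[0,0,-0.7],[0,0,-0.7]]' --rot '[[0,0,0],[0,0,0],[0,0,0],[0,0,0],[0,0,0],[0,0,0],[0,0,0],[0,0,0],[0,0,0],[0,0,0]]'

```text
time: 18.38
tool_pos: [540.4, -238.9, 297.5]
eef_rot: [3.14, -0.003, 0.022]
contact_force: [0.1, 0.2, -0.8]
gripper_width: 85.4
finger_force: 0.0
```

```bash
python3 - <<'E'
from h import *
s=r.read_state();print(s["tool_pos"],s["contact_force"],s["gripper_width"])
a=grab("side")["pixels"];w=grab("wrist")["pixels"]
cv2.imwrite("pics/c6.png",np.hstack([cv2.resize(a[60:280,280:500],(440,440),interpolation=cv2.INTER_CUBIC),cv2.resize(w,(360,440))])[...,::-1])
E
```

```text
[ 540.42580036 -238.85973509  297.53089594] [ 0.05058431  0.18047373 -0.83862488] 85.3574623351028
```

View pics/c6.png

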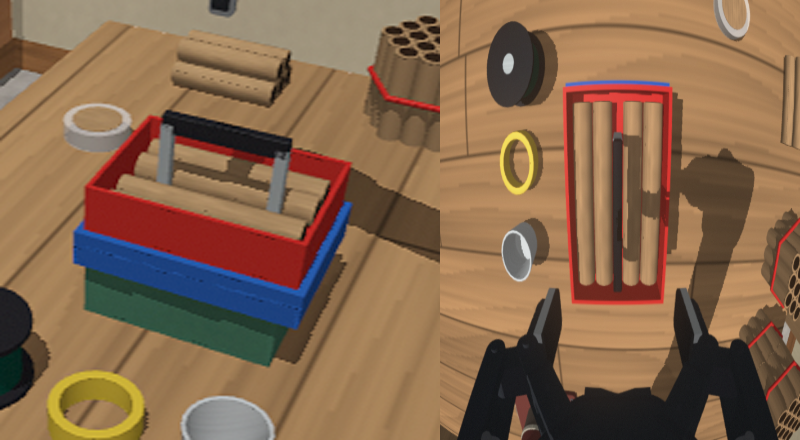

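The side view shows the tray flat on the blue collar with no gap or lugs visible. The gripper is clear above it, and the spool, tape and tin haven't moved. Handing in.

```bash
python3 -c "
from rig import r
print(r.sign_off())"
```

```text
the job is handed in; nothing more can be done
None
```

The red tray is stacked on the crate, fully home and flat on the blue collar, released with the gripper clear; the first grip closed above the handle without touching it, the lugs went in without resistance, and the spool, tape and tin were left alone (18.4 s of arm time).

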